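# Uncover the clamping fixture and lock its stops in

## Task

Get the clamping fixture on the bench ready for use: turn all four captive thumbscrews of its cover plate to the left as far as they go, only then lift the cover off by its handle and lay it level in a free place on the bench or its green mat (there is room on the left), standing on its screw feet. Then drop the T foot of every bench stop that is there through a slot of its own in the fixture, down to its collar, and turn the stop a quarter turn so that it is locked under the plate. Leave the other things on the bench where they are.

Things in the scene. Friction and masses are not known exactly. Their poses are not given: they have to be found in the camera images.
- fixture: Fixed fixture: aluminium plate 110 (x) by 260 mm (y), 10 thick, top face 50 mm above the bench, on two dark end legs, hollow beneath (34 mm clear). Origin: centre of its underside; z up. Three slots through the plate, each 62 mm long (along fixture x) and 28 mm wide (along y), hidden by the cover at first.
- slot_1 (a point): Centre of slot 1 in the fixture's top face (78 mm from the middle toward the fixture's -y end), axes as the fixture.
- slot_2 (a point): Centre of slot 2 in the fixture's top face (the middle one), axes as the fixture.
- slot_3 (a point): Centre of slot 3 in the fixture's top face (78 mm toward the +y end), axes as the fixture.
- cover: Loose grey cover plate 116 (x) by 264 (y) by 5 mm, 0.5 kg, on the fixture, axes as the fixture's. Origin: centre of its underside. Ears on its long edges carry four captive screws; their lugs grip under the fixture plate's edges until loosened. Screw feet reach 18 mm below the underside, up to 88 mm from the long axis; on the bench it stands level on them, origin at 18 mm.
- cover_handle (a point): Middle of the cover's black bar handle: bar 14 mm wide (cover x), 90 long (cover y), 12 tall; this point 34 mm above the cover's underside, bar top at 40, 23 mm of air beneath.
- screw_1_grip (a point): Middle of the black wing of thumbscrew 1 (near long edge, at cover x -64 mm, y +85 mm): wing 36 mm long (point x), 11 thick (point y), 22 tall; this point on the screw's upright axis, 21 mm above the cover's underside, wing top at 32. Pinch it across its thickness from above. The point turns with the wing.
- screw_2_grip (a point): Middle of the black wing of thumbscrew 2 (near long edge, at cover x -64 mm, y -85 mm): wing 36 mm long (point x), 11 thick (point y), 22 tall; this point on the screw's upright axis, 21 mm above the cover's underside, wing top at 32. Pinch it across its thickness from above. The point turns with the wing.
- screw_3_grip (a point): Middle of the black wing of thumbscrew 3 (far long edge, at cover x +64 mm, y +85 mm): wing 36 mm long (point x), 11 thick (point y), 22 tall; this point on the screw's upright axis, 21 mm above the cover's underside, wing top at 32. Pinch it across its thickness from above. The point turns with the wing.
- screw_4_grip (a point): Middle of the black wing of thumbscrew 4 (far long edge, at cover x +64 mm, y -85 mm): wing 36 mm long (point x), 11 thick (point y), 22 tall; this point on the screw's upright axis, 21 mm above the cover's underside, wing top at 32. Pinch it across its thickness from above. The point turns with the wing.
- screw_1 (a joint): Angle of thumbscrew 1, rad: 0 tight, grows counter-clockwise seen from above (left, loosening) to a stop at 2.2; starts at 0 to 0.4. The wing lies along cover x turned by this angle. Stays where left, friction 0.06 N m. Below 1.4 the lug may still grip; loosened means past 1.8. Turn it in two grasps.
- screw_2 (a joint): Angle of thumbscrew 2, rad: 0 tight, grows counter-clockwise seen from above (left, loosening) to a stop at 2.2; starts at 0 to 0.4. The wing lies along cover x turned by this angle. Stays where left, friction 0.06 N m. Below 1.4 the lug may still grip; loosened means past 1.8. Turn it in two grasps.
- screw_3 (a joint): Angle of thumbscrew 3, rad: 0 tight, grows counter-clockwise seen from above (left, loosening) to a stop at 2.2; starts at 0 to 0.4. The wing lies along cover x turned by this angle. Stays where left, friction 0.06 N m. Below 1.4 the lug may still grip; loosened means past 1.8. Turn it in two grasps.
- screw_4 (a joint): Angle of thumbscrew 4, rad: 0 tight, grows counter-clockwise seen from above (left, loosening) to a stop at 2.2; starts at 0 to 0.4. The wing lies along cover x turned by this angle. Stays where left, friction 0.06 N m. Below 1.4 the lug may still grip; loosened means past 1.8. Turn it in two grasps.
- stop_1: Bench stop 1 (0.2 kg, may be absent), upright on the green mat (2 mm thick). From below: T foot 56 (x) by 24 (y) by 12 mm; round neck 22 across up to 26; collar disc 48 across, 26 to 31; black bar grip 40 (x, parallel to foot) by 14 (y), 31 to 62 mm. Origin: centre of foot underside. Foot enters a slot with its x along it; seated on its collar its origin is 24 mm up and the foot, 4 mm under the plate, turns freely.
- stop_2: Bench stop 2 (0.2 kg, may be absent), upright on the green mat (2 mm thick). From below: T foot 56 (x) by 24 (y) by 12 mm; round neck 22 across up to 26; collar disc 48 across, 26 to 31; black bar grip 40 (x, parallel to foot) by 14 (y), 31 to 62 mm. Origin: centre of foot underside. Foot enters a slot with its x along it; seated on its collar its origin is 24 mm up and the foot, 4 mm under the plate, turns freely.
- stop_3: Bench stop 3 (0.2 kg, may be absent), upright on the green mat (2 mm thick). From below: T foot 56 (x) by 24 (y) by 12 mm; round neck 22 across up to 26; collar disc 48 across, 26 to 31; black bar grip 40 (x, parallel to foot) by 14 (y), 31 to 62 mm. Origin: centre of foot underside. Foot enters a slot with its x along it; seated on its collar its origin is 24 mm up and the foot, 4 mm under the plate, turns freely.
- tape_measure: Green pocket tape measure, 32 x 70 x 54 mm, bystander; origin at the centre of its underside.
- flush_cutters: Black-handled pliers lying flat, 44 x 123 x 11 mm, bystander; origin at the centre of its underside.
- block_plane: Small block plane, 42 x 160 x 57 mm, bystander; origin at the centre of its underside.
- metal_bottle: Aluminium bottle, 51 mm across, 166 mm tall, bystander; origin at the centre of its underside.
There are look-alikes about, which are no part of the job. Leave any blue look-alike of the stop_2 alone.

How it is judged:
By the outcome, as a careful person would: the job done as asked, in the order asked, and still so for the second after the job is handed in, with the robot touching nothing.
Of stop_1, stop_2, stop_3 only 2 to 3 are there at a start; the rules pass over those that are not, and their reading is None.
At some moment in a run one of stop_1, stop_2, stop_3 may be knocked a few centimetres aside while the robot is not near it.
It also fails if it takes over 208 s, if anything falls off the work surface, if the arm or the gripper's body presses on something with over 40 N, if the wrist force passes 120 N, or if a joint passes its speed limit or range.

## Robot

A 6-joint arm with a two-finger parallel gripper is mounted at the origin on a cart in front of the work surface, level with it; the furniture and walls round the work are solid. World frame = base frame: x ahead of the robot, y to its left, z up, the work surface at z = 0. Lengths are in mm, angles in rad, forces in N, time in s.
With the tool pointing down it reaches from about 275 to 750 mm from the base axis. Payload 10.2 kg.
Tool frame: the origin (TCP) lies between the finger pads; the fingertips stand 17 mm ahead of it and the grasp point (between the pads) lies 2 mm behind it (tips_ahead is the distance from the TCP to the fingertips, in mm); z points along the fingers, y is the line along which they close (so a half turn about z gives the same grasp; the last joint's range is limited). The gripper opens to 85 mm and grips with 20 to 120 N. Pads are 22 mm wide; open, the fingers measure 114 mm over their backs; the gripper's body (76 mm by 85 mm) begins 54 mm behind the grasp point. The pads swing forward as they close: fully open they stand 13 mm farther back than shut.
Start: joints at [1.006, 0.313, 1.498, -0, 1.331, -0.223], TCP at [175.984, 494.632, 248.294] pointing down, gripper open.
Joint ranges: [-2.94, 2.94], [-0.97, 2.17], [0.19, 2.56], [-1.23, 4.37], [0.02, 3.11], [-2.88, 2.88]. Speed limits (rad/s): [2.39, 2.39, 3.01, 3.14, 3.14, 3.14].

## Interface

Orientations are given as a unit quaternion [w, x, y, z].
In Python, from rig import sense, capture, finish_job, boxes_of, tips_ahead gives the robot as it stands.
- The arm moves only by the tool drive_tool, never from a script. Its argument "commands" is text: rows parted by semicolons, each of 7 numbers parted by spaces: the shift along the world's x, y, z in units of 0.1 m (1.0 is 0.1 m), then the turn, a rotation vector about the world's x, y, z in units of pi/4 rad (1.0 is pi/4 rad), then the opening in per cent of the stroke, from 0 (shut) to 100 (fully open). A call has 1 to 20 rows; each row shifts and turns the commanded pose from where the row before left it; what a row does not reach is not made up. A row lasts 1/12 s, in which the tool goes at most 41.7 mm and 7.16 degrees, less where a joint would pass 70% of its speed; a pose out of reach is approached as far as the arm can. A call with a number of a shift or a turn outside -1 to 1 is refused whole. A call with a gripper value outside its range is refused whole. The fingers move at their own pace and stop on an object; "force" is the grip in N (left out, the last holds). Time passes only in rows, so rows that do not move let the fingers close. It gives the time, the measured TCP pose, the force, the opening and the grip force at its end, in the units of the state.
- sense(): the state, without advancing time (a new reading comes with each control period).
- capture(name): name is "scene" or "side" or "wrist"; returns a dict with "pixels" (384x512x3 uint8, blue, green, red), "fov_y" (degrees; the focal length in pixels is half the picture's height over the tangent of half this angle, whatever the lens; pixels are square), "cx", "cy" (the principal point, pixels), "position" and "attitude" of the camera in the world; the wrist camera has in their place "tool_from_camera" (4x4, takes a point from camera to tool coordinates, whose origin is the TCP and whose axes are the flange's). Camera axes: x right, y down, z forward; pixel columns grow to the right and rows downward; lengths in mm; the calibration is good to about 2 mm. The wrist camera is an equidistant fisheye: a pixel r from the principal point sees the ray r / f radians off the axis. A picture is of the moment at which its call begins: read the wrist's pose just before it. There is no depth.
- finish_job(): hands the job in; it is judged then, once.
Trained networks look in a picture, given as the dict that the camera call returned (one of the last four; its "shot" number tells which), for a name from the list of things; names that differ only in an ending like _2 or _b are one class to them, and where a whole thing is asked for, a point or a joint stands for the part that bears it (a point fixed in the world has none). Each returns a list of dicts, best first, with "confidence" (0 to 1); they miss things now and then, are a little off and sometimes report something else, mostly with a low value. They report only what shows in the picture. A call takes as long as a camera call. They do not tell look-alikes from the thing itself.
- boxes_of(picture, name): "position" ([column, row] in pixels, amid what is visible of it).
The state is a dict: "time_s": time; "joints": joint angles; "dq": joint speeds; "tau": joint torques, N m; "eef_pos": TCP position; "ee_rot": TCP orientation; "force": force on the tool from outside, world axes, zero at the start; "wrist_torque": the same for the moment, N m; "grip_width": opening from 0.0 (shut) to 1.0 (fully open); "grip_force": force on a finger pad.
Only numpy, scipy, OpenCV 4.12 (cv2) and the standard library are available. Lean on these libraries where they do the work, as an engineer would, in place of code of your own. Each camera call takes 0.05 s, during which the arm holds its last target. There are 200 camera calls.

## Working session

There is one attempt and no reset: what is moved stays moved. The work goes in short steps, Python scripts to look and compute and a tool call to move; the robot and the scene stay as the last step left them, time stands still between calls to the robot, and variables do not carry over. Pictures are saved under pics/ and viewed, at most 14 in all, crops included, and the job is handed in when it is done.

Besides the shell and the picture viewer there is one more tool, called after "Request:" by a JSON object that holds its "name" and its "arguments", one argument or row to a line. drive_tool: Moves the arm, as the interface text tells. Shifts and turns lie within -1 to 1; 1 stands for 0.1 m of shift or pi/4 rad of turn. Its arguments: {"type":"object","properties":{"commands":{"type":"string"},"force":{"type":"number"}},"required":["commands"]}

```bash
ls; mkdir -p pics
cat > h.py <<'E'
import numpy as np, cv2
from scipy.spatial.transform import Rotation as R
from rig import sense, capture, finish_job, boxes_of, tips_ahead
def rot(q): q=np.array(q); return R.from_quat([q[1],q[2],q[3],q[0]])
def cam(name):
    s=sense(); p=capture(name)
    f=p["pixels"].shape[0]/2/np.tan(np.radians(p["fov_y"])/2)
    if name=="wrist":
        T=np.array(p["tool_from_camera"]); Rt=rot(s["ee_rot"]).as_matrix()
        Rc=Rt@T[:3,:3]; o=np.array(s["eef_pos"])+Rt@T[:3,3]
    else:
        a=np.array(p["attitude"]); Rc=rot(a).as_matrix() if a.size==4 else a[:3,:3]; o=np.array(p["position"])
    p["g"]=(name,f,Rc,o); return p
def ray(p,uv):
    n,f,Rc,o=p["g"]; d=np.array([uv[0]-p["cx"],uv[1]-p["cy"]],float)
    if n=="wrist":
        r=np.hypot(*d); t=r/f; v=np.array([*(np.sin(t)*d/max(r,1e-9)),np.cos(t)])
    else: v=np.array([*(d/f),1.])
    return o,Rc@v
def at(p,uv,z):
    o,v=ray(p,uv); return o+v*(z-o[2])/v[2]
def px(p,X):
    n,f,Rc,o=p["g"]; c=Rc.T@(np.array(X,float)-o)
    if n=="wrist":
        r=np.hypot(c[0],c[1]); t=np.arctan2(r,c[2]); return np.array([p["cx"],p["cy"]])+f*t*c[:2]/max(r,1e-9)
    return np.array([p["cx"],p["cy"]])+f*c[:2]/c[2]
def rect(p,x0,x1,y0,y1,z,s):
    """top-down ortho view: row 0 = x1 (far), col 0 = y1 (left); s px per mm"""
    xs=np.arange(x1,x0,-1/s); ys=np.arange(y1,y0,-1/s)
    m=np.array([[px(p,(x,y,z)) for y in ys] for x in xs],np.float32)
    return cv2.remap(p["pixels"],m[...,0],m[...,1],cv2.INTER_LINEAR)
E
python3 - <<'E'
from h import *
print(sense()); print(tips_ahead)
ims=[]
for n in("scene","side","wrist"):
    p=cam(n); print(n,p["g"],p["cx"],p["cy"]); ims.append(p["pixels"]); 
    for k,z in(("cover",5),("cover_handle",90),("screw_1_grip",71),("stop_1",40),("tape_measure",27),("metal_bottle",80)):
        for b in boxes_of(p,k): print(n,k,np.round(b["position"]),round(b["confidence"],2),np.round(at(p,b["position"],z)[:2]))
    cv2.imwrite(f"pics/{n}0.png",p["pixels"])
E
```

```text
pics
{'time_s': 0.0, 'joints': array([ 1.00562471e+00,  3.13457902e-01,  1.49842637e+00,  1.90572699e-05,
        1.33100237e+00, -2.23408081e-01]), 'dq': array([ 0.0002203 ,  0.00041617, -0.00070019,  0.00107449,  0.00216655,
       -0.00012102]), 'tau': array([ 5.19761215e-04, -4.12272584e+01, -2.59742635e+01, -2.00844247e-04,
        4.17146759e-03, -1.29370724e-05]), 'eef_pos': array([175.83771484, 494.4327607 , 247.73505127]), 'ee_rot': array([-2.57089071e-04,  1.70053540e-01,  9.85434612e-01, -5.93795240e-04]), 'force': array([ 0.20488628,  0.11891211, -0.60155215]), 'wrist_torque': array([-0.01456043,  0.01574608,  0.01868228]), 'grip_force': 0.0, 'grip_width': 1.0009090321878584}
17.0
scene ('scene', np.float64(474.22437832821635), array([[ 0.21775467, -0.49226714,  0.84276686],
       [-0.97582364, -0.12638682,  0.17831038],
       [ 0.01873828, -0.86121974, -0.50788723]]), array([-902.76838916, -108.59746158,  983.71343561])) 249.43792770619703 189.8015669956637
scene cover [345. 212.] 0.88 [ 648. -151.]
scene cover [347. 230.] 0.21 [ 531. -165.]
scene cover_handle [348. 21
[... 1125 characters left out ...]

side stop_1 [280. 211.] 0.7 [512. 223.]
side stop_1 [302. 200.] 0.64 [493. 136.]
side stop_1 [303. 224.] 0.59 [426. 224.]
side stop_1 [250. 201.] 0.49 [611. 244.]
side stop_1 [275. 185.] 0.49 [602. 133.]
side tape_measure [255. 163.] 0.59 [744.  66.]
side metal_bottle [258. 133.] 0.65 [807. -26.]
wrist ('wrist', np.float64(297.3186396354542), array([[ 3.35645802e-01,  8.95842424e-01,  2.91218555e-01],
       [ 9.41988170e-01, -3.19343998e-01, -1.03332951e-01],
       [ 4.28856164e-04,  3.09007704e-01, -9.51059438e-01]]), array([101.20542178, 520.44467034, 373.27115305])) 253.41880289795844 191.94400373473317
wrist stop_1 [128. 373.] 0.66 [467. 135.]
wrist stop_1 [403. 284.] 0.34 [417. 648.]
```

Run:
```python
import cv2,numpy as np
a=cv2.imread("pics/scene0.png");b=cv2.imread("pics/side0.png")
a=cv2.resize(a[140:290,170:420],(800,480),interpolation=cv2.INTER_CUBIC)
b=cv2.resize(b[90:290,180:446],(800,600),interpolation=cv2.INTER_CUBIC)
cv2.imwrite("pics/a.png",a);cv2.imwrite("pics/b.png",b)
```

```text
(no output)
```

View pics/a.png

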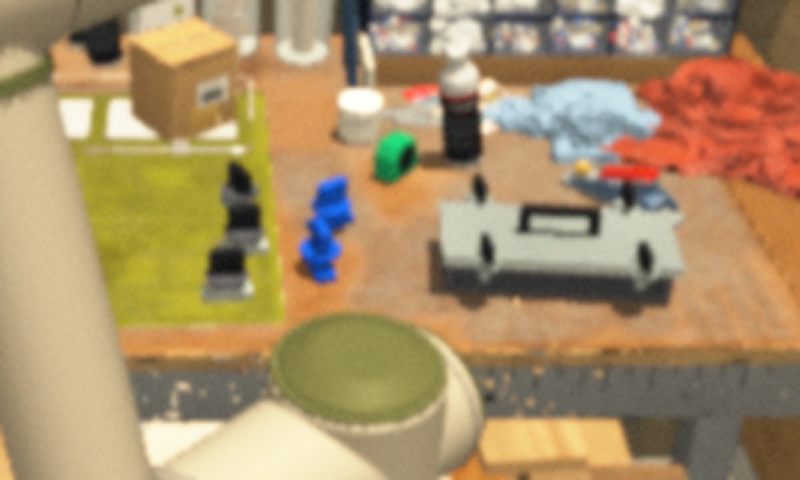

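View pics/b.png

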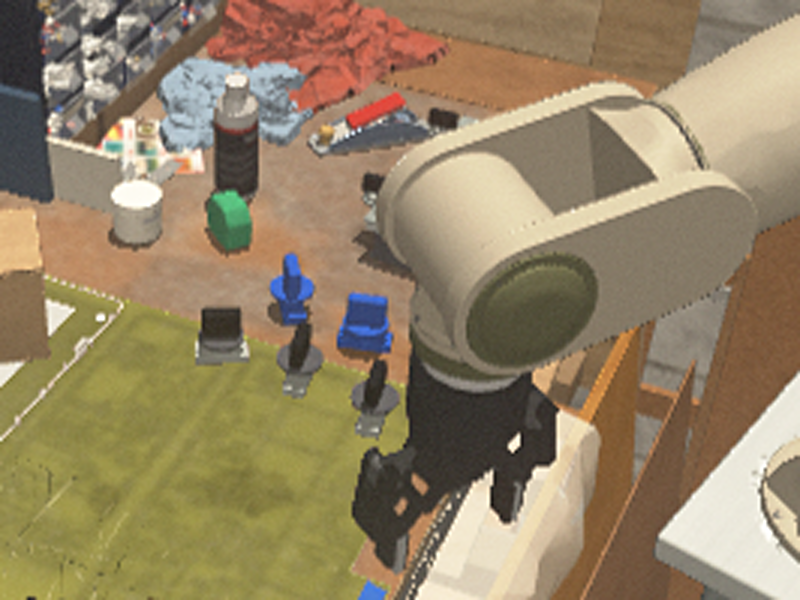

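Three black stops stand on the mat: crop b (220,335), (300,355), (375,395), or world about (613,240), (517,216), (426,220). The blue look-alikes at (290,285) and (365,320) stand on the bare bench, so I leave them alone. The cover is near (520,-155). I'll move over it to look closer.

Request:
{"name": "drive_tool", "arguments": {
  "commands": "0.17 -0.36 0.03 0 0 -0.158 100;0.17 -0.36 0.03 0 0 -0.158 100;0.17 -0.36 0.03 0 0 -0.158 100;0.17 -0.36 0.03 0 0 -0.158 100;0.17 -0.36 0.03 0 0 -0.158 100;0.17 -0.36 0.03 0 0 -0.158 100;0.17 -0.36 0.03 0 0 -0.158 100;0.17 -0.36 0.03 0 0 -0.158 100;0.17 -0.36 0.03 0 0 -0.158 100;0.17 -0.36 0.03 0 0 -0.158 100;0.17 -0.36 0.03 0 0 -0.158 100;0.17 -0.36 0.03 0 0 -0.158 100;0.17 -0.36 0.03 0 0 -0.158 100;0.17 -0.36 0.03 0 0 -0.158 100;0.17 -0.36 0.03 0 0 -0.158 100;0.17 -0.36 0.03 0 0 -0.158 100;0.17 -0.36 0.03 0 0 -0.158 100;0.17 -0.36 0.03 0 0 -0.158 100;0 0 0 0 0 -0.158 100;0 0 0 0 0 -0.158 100"
}}

```text
time_s: 2.72
eef_pos: [482.3, -155.2, 301.6]
ee_rot: [-0.0, 0.988, 0.154, -0.0]
force: [-0.7, 1.0, -0.0]
grip_width: 0.998
grip_force: 0.0
```

Request:
{"name": "drive_tool", "arguments": {
  "commands": "0 0 0 0 0 -0.158 40;0 0 0 0 0 -0.158 40;0 0 0 0 0 -0.1 40;0 0 0 0 0 0 40;0 0 0 0 0 0 40"
}}

```text
time_s: 3.13
eef_pos: [482.0, -153.3, 302.3]
ee_rot: [-0.0, 1.0, -0.003, -0.0]
force: [-0.7, -0.4, 0.1]
grip_width: 0.398
grip_force: 0.0
```

Run:
```python
from h import *
s=sense(); print(s["eef_pos"],s["ee_rot"],s["joints"],s["time_s"],s["force"])
p=cam("wrist")
for k,z in(("cover_handle",90),("screw_1_grip",72)):
    for b in boxes_of(p,k): print(k,np.round(b["position"]),round(b["confidence"],2),np.round(at(p,b["position"],z)[:2]))
r=rect(p,410,650,-320,10,75,1.8)
cv2.imwrite("pics/w1.png",r); print(r.shape)
```

```text
[ 481.97677955 -153.32850686  302.30629106] [-1.94320238e-05  9.99995274e-01 -3.07444256e-03 -1.01519112e-05] [-5.40030606e-01  2.35752406e-01  1.45798894e+00  2.31837168e-05
  1.44788863e+00  1.03691177e+00] 3.1333 [-0.67733251 -0.42381878  0.1224888 ]
cover_handle [247.  91.] 0.71 [ 570. -147.]
cover_handle [188. 152.] 0.54 [501. -78.]
(432, 594, 3)
```

View pics/w1.png

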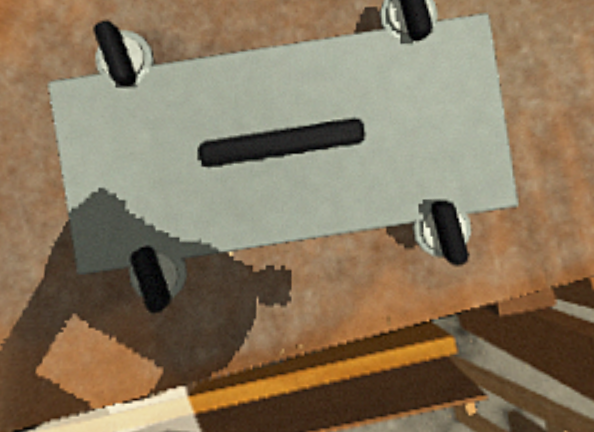

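The cover's outline shows at (50,83), (488,14), (517,206), (78,272). The wings are at (115,53), (408,18), (443,232), (151,279), and the handle runs from (204,154) to (358,131). I'll fit the pose from these.

```bash
cat >> h.py <<'E'
def angs(p,c,yaw,show=False):
    """wing centre/angle per screw by dark-blob PCA on ortho at z=82"""
    out=[]
    u=np.array([np.cos(yaw),np.sin(yaw)]); v=np.array([-u[1],u[0]])
    for k,(a,b) in enumerate([(-64,85),(-64,-85),(64,85),(64,-85)]):
        g=c+a*u+b*v; s=3; r=rect(p,g[0]-34,g[0]+34,g[1]-34,g[1]+34,80,s)
        m=(r.max(2)<60).astype(np.uint8); m=cv2.morphologyEx(m,cv2.MORPH_OPEN,np.ones((9,9),np.uint8))
        n,l,st,ce=cv2.connectedComponentsWithStats(m)
        if n<2: out.append((k+1,g)); continue
        i=1+np.argmin([np.hypot(*(q-102))-st[j+1,4]**.5 for j,q in enumerate(ce[1:])]); yy,xx=np.nonzero(l==i)
        P=np.c_[g[0]+34-yy/s,g[1]+34-xx/s]; w,V=np.linalg.eigh(np.cov(P.T)); d=V[:,1]
        th=(np.degrees(np.arctan2(d[1],d[0])-yaw)+30)%180-30
        out.append((k+1,np.round(g,1),np.round(P.mean(0),1),round(th,1),np.round(4*np.sqrt(w[::-1])*.866)))
    return out
E
python3 - <<'E'
from h import *
p=cam("wrist")
C=[(50,83),(488,14),(517,206),(78,272)]
W=np.array([at(p,px(p,(650-r/1.8,10-c/1.8,75)),55)[:2] for c,r in C]); print(W.round(1))
c=W.mean(0); e=(W[0]+W[3]-W[1]-W[2])/2; f=(W[0]+W[1]-W[2]-W[3])/2
print(c,np.hypot(*e),np.hypot(*f),np.degrees(np.arctan2(-e[0],e[1])),np.degrees(np.arctan2(f[1],f[0])))
H=np.array([at(p,px(p,(650-r/1.8,10-cc/1.8,75)),90)[:2] for cc,r in [(204,154),(358,131)]]);print(H,H.mean(0))
yaw=np.arctan2(-e[0],e[1])
for o in angs(p,c,yaw): print(o)
E
```

```text
[[ 606.3  -10. ]
 [ 646.8 -267.2]
 [ 534.1 -284.2]
 [ 495.4  -26.4]]
[ 570.66038426 -146.94868358] 260.47363423560535 113.08638803672947 8.751071505925339 8.508703316270346
[[ 564.29578618 -105.51730899]
 [ 576.52950004 -187.43000181]] [ 570.41264311 -146.4736554 ]
(1, array([494.5, -72.7]), array([495.8, -74.7]), np.float64(8.8), array([35., 14.]))
(2, array([ 520.3, -240.7]), array([ 521.7, -238.2]), np.float64(9.0), array([34., 13.]))
(3, array([621. , -53.2]), array([619.3, -55.4]), np.float64(13.7), array([36., 12.]))
(4, array([ 646.8, -221.2]), array([ 645.1, -218.9]), np.float64(3.6), array([35., 13.]))
```

Request:
{"name": "drive_tool", "arguments": {
  "commands": "0.02 0.134 -0.3 0 0 0.066 40;0.02 0.134 -0.3 0 0 0.066 40;0.02 0.134 -0.3 0 0 0.066 40;0.02 0.134 -0.3 0 0 0.066 40;0.02 0.134 -0.3 0 0 0.066 40;0.02 0.134 -0.3 0 0 0.066 40;0 0 0 0 0 0 40;0 0 0 0 0 0 40;0 0 -0.2 0 0 0 40;0 0 -0.2 0 0 0 40;0 0 -0.05 0 0 0 40;0 0 0 0 0 0 40;0 0 0 0 0 0 0;0 0 0 0 0 0 0;0 0 0 0 0 0 0;0 0 0 0 0 0 0;0 0 0 0 0 0 0",
  "force": 30
}}

```text
time_s: 4.75
eef_pos: [494.7, -73.4, 79.1]
ee_rot: [0.001, 0.989, 0.151, 0.001]
force: [-2.0, 1.4, 6.1]
grip_width: 0.125
grip_force: 33.5
```

Request:
{"name": "drive_tool", "arguments": {
  "commands": "0 0 0 0 0 0.157 0;0 0 0 0 0 0.157 0;0 0 0 0 0 0.157 0;0 0 0 0 0 0.157 0;0 0 0 0 0 0.157 0;0 0 0 0 0 0.157 0;0 0 0 0 0 0.157 0;0 0 0 0 0 0.157 0;0 0 0 0 0 0.157 0;0 0 0 0 0 0.157 0;0 0 0 0 0 0.157 0;0 0 0 0 0 0.157 0;0 0 0 0 0 0.157 0;0 0 0 0 0 0.157 0;0 0 0 0 0 0.157 0;0 0 0 0 0 0.157 0;0 0 0 0 0 0 0;0 0 0 0 0 0 0"
}}

```text
time_s: 6.25
eef_pos: [494.7, -73.4, 79.1]
ee_rot: [0.001, 0.419, 0.908, -0.0]
force: [-1.7, 0.4, 6.5]
grip_width: 0.127
grip_force: 33.5
```

Run:
```python
from h import *
s=sense(); print(s["wrist_torque"],s["force"],s["joints"],s["grip_width"])
print(np.degrees(rot(s["ee_rot"]).as_euler("ZYX")))
```

```text
[0.11352695 0.36732992 0.05390563] [-1.72709617  0.4441826   6.4717473 ] [-3.81858787e-01  4.65864386e-01  1.77026511e+00 -2.42894117e-04
  9.02971612e-01 -1.08672510e+00] 0.12726488845265185
[1.30394404e+02 1.31448318e-01 1.79943255e+02]
```

Request:
{"name": "drive_tool", "arguments": {
  "commands": "0 0 0 0 0 0.1 0;0 0 0 0 0 0 0;0 0 0 0 0 0 40;0 0 0 0 0 0 40;0 0 0.2 0 0 0 40;0 0 0.2 0 0 0 40;0.018 -0.12 0 0 0 -0.155 40;0.018 -0.12 0 0 0 -0.155 40;0.018 -0.12 0 0 0 -0.155 40;0.018 -0.12 0 0 0 -0.155 40;0.018 -0.12 0 0 0 -0.155 40;0.018 -0.12 0 0 0 -0.155 40;0.018 -0.12 0 0 0 -0.155 40;0.018 -0.12 0 0 0 -0.155 40;0.018 -0.12 0 0 0 -0.155 40;0.018 -0.12 0 0 0 -0.155 40;0.018 -0.12 0 0 0 -0.155 40;0.018 -0.12 0 0 0 -0.155 40;0.018 -0.12 0 0 0 -0.155 40;0.018 -0.12 0 0 0 -0.155 40"
}}

```text
time_s: 7.92
eef_pos: [519.3, -241.6, 117.6]
ee_rot: [0.0, 0.949, 0.316, 0.0]
force: [-0.0, -0.6, 0.2]
grip_width: 0.4
grip_force: 0.0
```

Request:
{"name": "drive_tool", "arguments": {
  "commands": "0 0 0 0 0 -0.147 40;0 0 0 0 0 -0.147 40;0 0 0 0 0 -0.147 40;0 0 0 0 0 0 40;0 0 0 0 0 0 40"
}}

```text
time_s: 8.33
eef_pos: [519.2, -241.0, 117.5]
ee_rot: [0.0, 0.988, 0.153, 0.0]
force: [-0.6, -0.2, -0.1]
grip_width: 0.399
grip_force: 0.0
```

Run:
```python
from h import *
s=sense(); print(s["eef_pos"],s["joints"],s["grip_width"])
print(np.degrees(rot(s["ee_rot"]).as_euler("ZYX")))
```

```text
[ 519.23343379 -241.01272833  117.52235994] [-6.39160468e-01  5.45122111e-01  1.51351092e+00 -9.34903038e-06
  1.08265043e+00  6.25393082e-01] 0.399457945676227
[ 1.75466710e+01 -9.98731011e-03  1.79985360e+02]
```

Request:
{"name": "drive_tool", "arguments": {
  "commands": "0 0 -0.2 0 0 0 40;0 0 -0.19 0 0 0 40;0 0 0 0 0 0 40;0 0 0 0 0 0 0;0 0 0 0 0 0 0;0 0 0 0 0 0 0;0 0 0 0 0 0 0;0 0 0 0 0 0.153 0;0 0 0 0 0 0.153 0;0 0 0 0 0 0.153 0;0 0 0 0 0 0.153 0;0 0 0 0 0 0.153 0;0 0 0 0 0 0.153 0;0 0 0 0 0 0.153 0;0 0 0 0 0 0.153 0;0 0 0 0 0 0.153 0;0 0 0 0 0 0.153 0;0 0 0 0 0 0.153 0;0 0 0 0 0 0.153 0;0 0 0 0 0 0.153 0"
}}

```text
time_s: 10.0
eef_pos: [520.1, -241.3, 79.5]
ee_rot: [0.002, 0.593, 0.805, 0.0]
force: [3.1, 0.2, 1.4]
grip_width: 0.12
grip_force: 34.4
```

Request:
{"name": "drive_tool", "arguments": {
  "commands": "0 0 0 0 0 0.153 0;0 0 0 0 0 0.153 0;0 0 0 0 0 0.153 0;0 0 0 0 0 0.153 0;0 0 0 0 0 0 0;0 0 0 0 0 0 40;0 0 0 0 0 0 40;0 0 0.2 0 0 0 40;0 0 0.2 0 0 0 40;0 0 0 0 0 0 40"
}}

```text
time_s: 10.83
eef_pos: [520.3, -242.0, 121.7]
ee_rot: [0.003, 0.389, 0.921, -0.001]
force: [-1.1, -0.4, 0.9]
grip_width: 0.398
grip_force: 0.0
```

Run:
```python
from h import *
s=sense(); print(s["eef_pos"],s["joints"],s["grip_width"])
print(np.degrees(rot(s["ee_rot"]).as_euler("ZYX")))
```

```text
[ 520.26105123 -242.01117665  121.74563827] [-6.39327464e-01  5.40182766e-01  1.50916454e+00 -4.57428449e-04
  1.08680894e+00 -1.41172931e+00] 0.3983923301233829
[134.26742635   0.31123359 179.97363301]
```

Request:
{"name": "drive_tool", "arguments": {
  "commands": "0.07 0.0115 0 0 0 -0.151 40;0.07 0.0115 0 0 0 -0.151 40;0.07 0.0115 0 0 0 -0.151 40;0.07 0.0115 0 0 0 -0.151 40;0.07 0.0115 0 0 0 -0.151 40;0.07 0.0115 0 0 0 -0.151 40;0.07 0.0115 0 0 0 -0.151 40;0.07 0.0115 0 0 0 -0.151 40;0.07 0.0115 0 0 0 -0.151 40;0.07 0.0115 0 0 0 -0.151 40;0.07 0.0115 0 0 0 -0.151 40;0.07 0.0115 0 0 0 -0.151 40;0.07 0.0115 0 0 0 -0.151 40;0.07 0.0115 0 0 0 -0.151 40;0.07 0.0115 0 0 0 -0.151 40;0.07 0.0115 0 0 0 -0.151 40;0.07 0.0115 0 0 0 -0.151 40;0.07 0.0115 0 0 0 -0.151 40;0 0 0 0 0 0 40;0 0 0 0 0 0 40"
}}

```text
time_s: 12.5
eef_pos: [644.9, -220.3, 117.6]
ee_rot: [-0.0, 0.994, 0.107, -0.0]
force: [-0.9, 0.6, 0.1]
grip_width: 0.395
grip_force: 0.0
```

Run:
```python
from h import *
s=sense(); print(s["eef_pos"],s["joints"],s["grip_width"])
print(np.degrees(rot(s["ee_rot"]).as_euler("ZYX")))
p=cam("wrist")
for o in angs(p,np.array([570.5,-147]),np.radians(8.6)): print(o)
```

```text
[ 644.87398363 -220.25087834  117.59905487] [-5.00524363e-01  7.70949832e-01  1.11476072e+00 -2.96338532e-04
  1.25689832e+00  8.56761703e-01] 0.3945462773922041
[ 1.22385000e+01  5.45750215e-02 -1.79974069e+02]
(1, array([494.5, -72.5]), array([488.8, -83. ]), np.float64(140.5), array([70., 44.]))
(2, array([ 519.9, -240.6]), array([ 520.1, -240.4]), np.float64(81.4), array([68., 68.]))
(3, array([621.1, -53.4]), array([626.3, -61.2]), np.float64(-3.5), array([34., 25.]))
(4, array([ 646.5, -221.5]), array([ 648.3, -221.2]), np.float64(5.6), array([39., 11.]))
```

Request:
{"name": "drive_tool", "arguments": {
  "commands": "0.015 -0.01 -0.2 0 0 0 40;0 0 -0.185 0 0 0 40;0 0 0 0 0 0 40;0 0 0 0 0 0 0;0 0 0 0 0 0 0;0 0 0 0 0 0 0;0 0 0 0 0 0 0;0 0 0 0 0 0.151 0;0 0 0 0 0 0.151 0;0 0 0 0 0 0.151 0;0 0 0 0 0 0.151 0;0 0 0 0 0 0.151 0;0 0 0 0 0 0.151 0;0 0 0 0 0 0.151 0;0 0 0 0 0 0.151 0;0 0 0 0 0 0.151 0;0 0 0 0 0 0.151 0;0 0 0 0 0 0.151 0;0 0 0 0 0 0.151 0;0 0 0 0 0 0.151 0"
}}

```text
time_s: 14.22
eef_pos: [646.4, -220.8, 81.0]
ee_rot: [-0.0, 0.638, 0.77, 0.0]
force: [-5.0, 3.2, 4.6]
grip_width: 0.121
grip_force: 34.8
```

Request:
{"name": "drive_tool", "arguments": {
  "commands": "0 0 0 0 0 0.151 0;0 0 0 0 0 0.151 0;0 0 0 0 0 0.151 0;0 0 0 0 0 0.151 0;0 0 0 0 0 0.151 0;0 0 0 0 0 0 0;0 0 0 0 0 0 40;0 0 0 0 0 0 40;0 0 0.2 0 0 0 40;0 0 0.2 0 0 0 40;0 0 0 0 0 0 40"
}}

```text
time_s: 15.13
eef_pos: [648.3, -222.1, 124.0]
ee_rot: [0.004, 0.389, 0.921, -0.0]
force: [0.5, -0.8, 0.7]
grip_width: 0.4
grip_force: 0.0
```

Run:
```python
from h import *
s=sense(); print(s["eef_pos"],s["joints"],s["grip_width"])
print(np.degrees(rot(s["ee_rot"]).as_euler("ZYX")))
```

```text
[ 648.26787014 -222.12262884  124.04480048] [-5.00628408e-01  7.69036459e-01  1.10072597e+00 -4.56364562e-05
  1.26462856e+00 -1.27328363e+00] 0.39974497001957343
[134.27025364   0.39523012 179.88142896]
```

Request:
{"name": "drive_tool", "arguments": {
  "commands": "-0.016 0.0992 0 0 0 -0.1465 40;-0.016 0.0992 0 0 0 -0.1465 40;-0.016 0.0992 0 0 0 -0.1465 40;-0.016 0.0992 0 0 0 -0.1465 40;-0.016 0.0992 0 0 0 -0.1465 40;-0.016 0.0992 0 0 0 -0.1465 40;-0.016 0.0992 0 0 0 -0.1465 40;-0.016 0.0992 0 0 0 -0.1465 40;-0.016 0.0992 0 0 0 -0.1465 40;-0.016 0.0992 0 0 0 -0.1465 40;-0.016 0.0992 0 0 0 -0.1465 40;-0.016 0.0992 0 0 0 -0.1465 40;-0.016 0.0992 0 0 0 -0.1465 40;-0.016 0.0992 0 0 0 -0.1465 40;-0.016 0.0992 0 0 0 -0.1465 40;-0.016 0.0992 0 0 0 -0.1465 40;-0.016 0.0992 0 0 0 -0.1465 40;0 0 0 0 0 0 40;0 0 0 0 0 0 40"
}}

```text
time_s: 16.72
eef_pos: [619.5, -52.6, 119.5]
ee_rot: [0.0, 0.981, 0.195, -0.0]
force: [0.3, -0.1, 0.2]
grip_width: 0.4
grip_force: 0.0
```

Run:
```python
from h import *
s=sense(); print(s["eef_pos"],s["joints"],s["grip_width"])
print(np.degrees(rot(s["ee_rot"]).as_euler("ZYX")))
```

```text
[619.50278818 -52.55710906 119.5077054 ] [-2.72744580e-01  6.40760465e-01  1.34324144e+00 -1.62324572e-04
  1.15759714e+00  9.05362773e-01] 0.39975956094190007
[2.25031552e+01 5.54741048e-03 1.79993526e+02]
```

Request:
{"name": "drive_tool", "arguments": {
  "commands": "0.015 -0.01 -0.2 0 0 0 40;0 0 -0.2 0 0 0 40;0 0 0 0 0 0 40;0 0 0 0 0 0 0;0 0 0 0 0 0 0;0 0 0 0 0 0 0;0 0 0 0 0 0 0;0 0 0 0 0 0.1465 0;0 0 0 0 0 0.1465 0;0 0 0 0 0 0.1465 0;0 0 0 0 0 0.1465 0;0 0 0 0 0 0.1465 0;0 0 0 0 0 0.1465 0;0 0 0 0 0 0.1465 0;0 0 0 0 0 0.1465 0;0 0 0 0 0 0.1465 0;0 0 0 0 0 0.1465 0;0 0 0 0 0 0.1465 0;0 0 0 0 0 0.1465 0;0 0 0 0 0 0.1465 0"
}}

```text
time_s: 18.38
eef_pos: [621.6, -54.1, 80.9]
ee_rot: [0.001, 0.585, 0.811, 0.0]
force: [1.1, -2.0, 1.0]
grip_width: 0.119
grip_force: 34.4
```

Request:
{"name": "drive_tool", "arguments": {
  "commands": "0 0 0 0 0 0.1465 0;0 0 0 0 0 0.1465 0;0 0 0 0 0 0.1465 0;0 0 0 0 0 0.1465 0;0 0 0 0 0 0 0;0 0 0 0 0 0 40;0 0 0 0 0 0 40;0 0 0.3 0 0 0 40;-0.15 -0.1 0.35 0 0 0.1 40;-0.15 -0.1 0.35 0 0 0.1 40;-0.15 -0.1 0.35 0 0 0.1 40;-0.15 -0.1 0.35 0 0 0.1 40;-0.15 -0.1 0.3 0 0 0.1 40;-0.15 -0.1 0 0 0 0.1 40;0 0 0 0 0 0 40;0 0 0 0 0 0 40"
}}

```text
time_s: 19.72
eef_pos: [530.7, -113.7, 279.9]
ee_rot: [0.0, 0.164, 0.987, 0.0]
force: [1.0, 0.7, -0.4]
grip_width: 0.403
grip_force: 0.0
```

Run:
```python
from h import *
s=sense(); print(s["eef_pos"],s["joints"],s["grip_width"])
print(np.degrees(rot(s["ee_rot"]).as_euler("ZYX")))
p=cam("wrist")
for o in angs(p,np.array([570.5,-147]),np.radians(8.6)): print(o)
r=rect(p,440,700,-310,20,80,1.8)
cv2.imwrite("pics/w2.png",r); print(r.shape)
```

```text
[ 530.68862277 -113.6838768   279.89228378] [-4.27118905e-01  3.31692272e-01  1.38941580e+00  2.84531161e-04
  1.42046807e+00 -1.66938480e+00] 0.403027765199038
[1.61174151e+02 2.52722119e-03 1.79984053e+02]
(1, array([494.5, -72.5]), array([494.1, -74.9]), np.float64(126.5), array([35., 12.]))
(2, array([ 519.9, -240.6]), array([ 519.5, -237.9]), np.float64(122.7), array([38., 12.]))
(3, array([621.1, -53.4]), array([616.8, -55.5]), np.float64(130.0), array([35., 15.]))
(4, array([ 646.5, -221.5]), array([ 649.8, -225.2]), np.float64(131.6), array([71., 54.]))
(468, 594, 3)
```

View pics/w2.png

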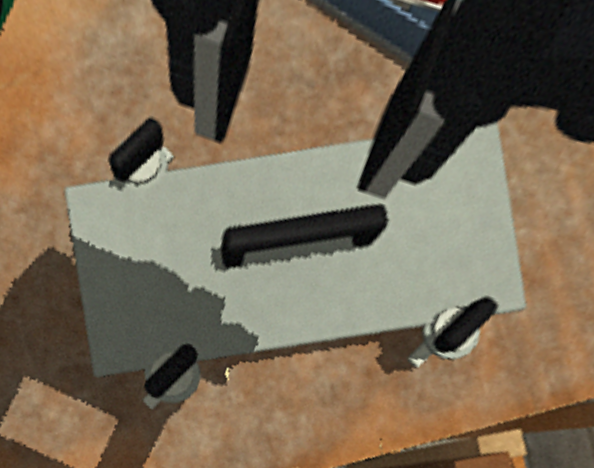

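All four wings now lie about 126° from cover x (screw 4 is hidden behind the finger but was turned the same way). I'll look for a free place on the left next.

Request:
{"name": "drive_tool", "arguments": {
  "commands": "0.0442 -0.037 -0.15 0 0 -0.1546 40;0.0442 -0.037 -0.15 0 0 -0.1546 40;0.0442 -0.037 -0.15 0 0 -0.1546 40;0.0442 -0.037 -0.15 0 0 -0.1546 40;0.0442 -0.037 -0.15 0 0 -0.1546 40;0.0442 -0.037 -0.15 0 0 -0.1546 40;0.0442 -0.037 -0.15 0 0 -0.1546 40;0.0442 -0.037 -0.15 0 0 -0.1546 40;0.0442 -0.037 -0.15 0 0 -0.1546 40;0 0 0 0 0 0 40;0 0 0 0 0 0 40"
}}

```text
time_s: 20.68
eef_pos: [570.7, -146.2, 143.6]
ee_rot: [-0.001, 0.65, 0.76, -0.0]
force: [0.1, -0.4, 1.1]
grip_width: 0.395
grip_force: 0.0
```

Run:
```python
from h import *
s=sense(); print(s["eef_pos"],s["joints"],s["grip_width"])
print(np.degrees(rot(s["ee_rot"]).as_euler("ZYX")))
p=cam("side")
for b in boxes_of(p,"stop_1"): print(np.round(b["position"]),round(b["confidence"],2),np.round(at(p,b["position"],35)[:2]))
r=rect(p,200,800,0,760,2,1)
for i in range(0,760,100): cv2.putText(r,str(760-i),(i,12),0,.4,(255,255,255))
for i in range(0,600,100): cv2.putText(r,str(800-i),(0,i+12),0,.4,(255,255,255))
cv2.imwrite("pics/left.png",r)
```

```text
[ 570.69320782 -146.20474314  143.59008632] [-4.49582009e-01  5.48864752e-01  1.43086935e+00  1.86598095e-04
  1.16469790e+00 -6.05787262e-01] 0.3954394034765915
[ 9.89455518e+01 -1.00697384e-01 -1.79871851e+02]
[280. 209.] 0.75 [521. 210.]
[255. 203.] 0.75 [596. 237.]
[302. 199.] 0.71 [501. 127.]
[278. 187.] 0.66 [594. 129.]
[303. 224.] 0.61 [429. 217.]
[334. 150.] 0.47 [ 576. -167.]
```

View pics/left.png

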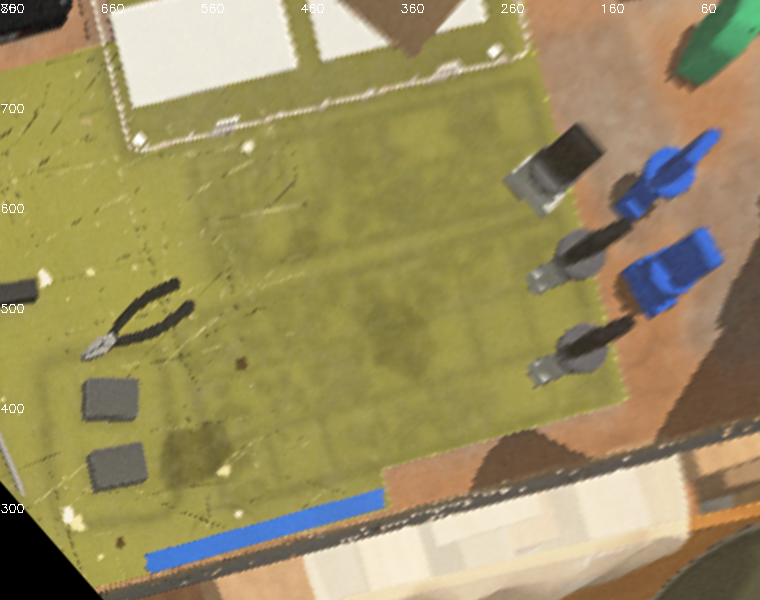

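The mat is free in columns 220–490 (y 540 to 270), x 380–650, with the pliers at (150,320). The centre for the cover is (515,400). Next I'll grasp the handle.

Request:
{"name": "drive_tool", "arguments": {
  "commands": "0 0 -0.3 0 0 -0.008 40;0 0 -0.29 0 0 0 40;0 0 0 0 0 0 40;0 0 0 0 0 0 40;0 0 0 0 0 0 0;0 0 0 0 0 0 0;0 0 0 0 0 0 0;0 0 0 0 0 0 0;0 0 0 0 0 0 0;0 0 0 0 0 0 0;0 0 0.05 0 0 0 0;0 0 0.1 0 0 0 0;0 0 0.1 0 0 0 0;0 0 0 0 0 0 0",
  "force": 90
}}

```text
time_s: 21.95
eef_pos: [571.8, -147.4, 113.6]
ee_rot: [0.002, 0.653, 0.757, 0.001]
force: [0.5, 0.2, -5.0]
grip_width: 0.14
grip_force: 88.4
```

Request:
{"name": "drive_tool", "arguments": {
  "commands": "0 0 0.3 0 0 0 0;0 0 0.3 0 0 0 0;0 0 0.3 0 0 0 0;0 0 0.3 0 0 0 0;-0.0355 0.342 0 0 0 0.114 0;-0.0355 0.342 0 0 0 0.114 0;-0.0355 0.342 0 0 0 0.114 0;-0.0355 0.342 0 0 0 0.114 0;-0.0355 0.342 0 0 0 0.114 0;-0.0355 0.342 0 0 0 0.114 0;-0.0355 0.342 0 0 0 0.114 0;-0.0355 0.342 0 0 0 0.114 0;-0.0355 0.342 0 0 0 0.114 0;-0.0355 0.342 0 0 0 0.114 0;-0.0355 0.342 0 0 0 0.114 0;-0.0355 0.342 0 0 0 0.114 0;-0.0355 0.342 0 0 0 0.114 0;-0.0355 0.342 0 0 0 0.114 0;-0.0355 0.342 0 0 0 0.114 0;-0.0355 0.342 0 0 0 0.114 0"
}}

```text
time_s: 23.62
eef_pos: [513.3, 401.9, 230.8]
ee_rot: [-0.0, -0.007, 1.0, -0.0]
force: [0.5, 0.0, -4.3]
grip_width: 0.138
grip_force: 89.1
```

Request:
{"name": "drive_tool", "arguments": {
  "commands": "0 0 0 0 0 0 0;0 0 0 0 0 0 0;0 0 0 0 0 0 0"
}}

```text
time_s: 23.87
eef_pos: [513.9, 399.9, 230.6]
ee_rot: [-0.0, -0.004, 1.0, -0.0]
force: [-0.3, -0.9, -4.4]
grip_width: 0.135
grip_force: 89.4
```

Run:
```python
from h import *
s=sense(); print(s["eef_pos"],s["joints"],s["grip_width"],s["force"])
print(np.degrees(rot(s["ee_rot"]).as_euler("ZYX")))
p=cam("side"); cv2.imwrite("pics/s2.png",cv2.resize(p["pixels"][60:330,80:440],(720,540)))
```

```text
[513.91944861 399.91993134 230.57119362] [ 4.81877074e-01  6.11991791e-01  1.09258526e+00 -3.93146873e-04
  1.43767019e+00 -1.09731693e+00] 0.13497343619390098 [-0.27453858 -0.94598715 -4.35636255]
[-1.79515859e+02 -2.31998950e-02 -1.79963030e+02]
```

View pics/s2.png

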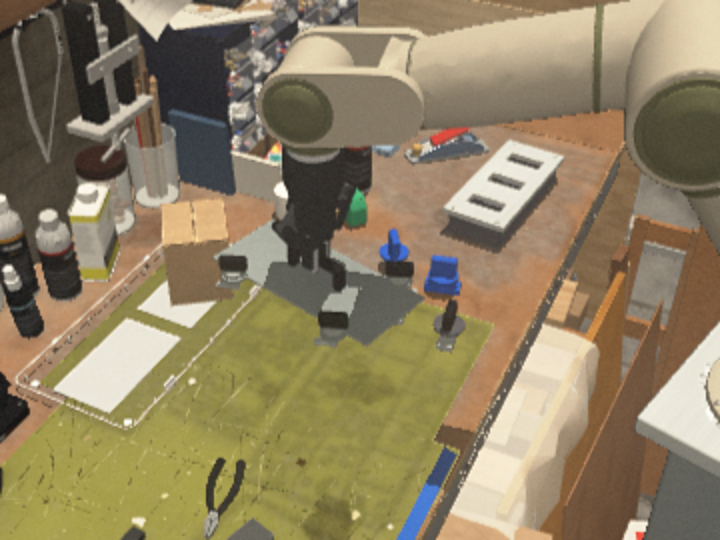

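The cover is held level and the slots are uncovered. Now I'll lower it.

Request:
{"name": "drive_tool", "arguments": {
  "commands": "0 0 -0.3 0 0 0 0;0 0 -0.3 0 0 0 0;0 0 -0.3 0 0 0 0;0 0 -0.3 0 0 0 0;0 0 -0.2 0 0 0 0;0 0 -0.15 0 0 0 0;0 0 -0.05 0 0 0 0;0 0 0 0 0 0 0;0 0 0 0 0 0 0"
}}

```text
time_s: 24.67
eef_pos: [514.7, 399.9, 72.0]
ee_rot: [0.001, -0.004, 1.0, 0.0]
force: [-0.5, 0.0, -4.3]
grip_width: 0.137
grip_force: 89.3
```

Request:
{"name": "drive_tool", "arguments": {
  "commands": "0 0 -0.03 0 0 0 0;0 0 -0.03 0 0 0 0;0 0 0 0 0 0 0"
}}

```text
time_s: 24.92
eef_pos: [514.0, 400.2, 64.8]
ee_rot: [0.0, -0.004, 1.0, 0.0]
force: [-0.1, 0.5, -4.9]
grip_width: 0.136
grip_force: 89.4
```

Request:
{"name": "drive_tool", "arguments": {
  "commands": "0 0 -0.03 0 0 0 0;0 0 -0.02 0 0 0 0;0 0 0 0 0 0 0"
}}

```text
time_s: 25.17
eef_pos: [513.7, 400.2, 59.3]
ee_rot: [-0.0, -0.004, 1.0, -0.0]
force: [-0.1, 0.0, -6.0]
grip_width: 0.136
grip_force: 89.4
```

Request:
{"name": "drive_tool", "arguments": {
  "commands": "0 0 -0.015 0 0 0 0;0 0 -0.01 0 0 0 0;0 0 0 0 0 0 0"
}}

```text
time_s: 25.42
eef_pos: [514.1, 400.4, 58.2]
ee_rot: [0.0, -0.005, 1.0, 0.0]
force: [-2.6, -2.3, 4.0]
grip_width: 0.135
grip_force: 90.5
```

Request:
{"name": "drive_tool", "arguments": {
  "commands": "0 0 0 0 0 0 30;0 0 0 0 0 0 40;0 0 0 0 0 0 40;0 0 0.1 0 0 0 40;0 0 0.3 0 0 0 40;0 0 0.3 0 0 0 40;-0.03 -0.22 0.22 0 0 0 60;-0.03 -0.22 0.22 0 0 0 60;-0.03 -0.22 0.22 0 0 0 60;-0.03 -0.22 0.22 0 0 0 60;-0.03 -0.22 0.22 0 0 0 60;-0.03 -0.22 0.22 0 0 0 60;-0.03 -0.22 0.22 0 0 0 60;-0.03 -0.22 0.22 0 0 0 60;0 0 0 0 0 0 60;0 0 0 0 0 0 60"
}}

```text
time_s: 26.75
eef_pos: [490.2, 223.7, 305.1]
ee_rot: [0.002, -0.004, 1.0, 0.0]
force: [0.1, 0.6, -0.0]
grip_width: 0.602
grip_force: 0.0
```

Run:
```python
from h import *
s=sense(); print(s["eef_pos"],s["joints"],s["grip_width"],s["force"])
print(np.degrees(rot(s["ee_rot"]).as_euler("ZYX")))
p=cam("wrist")
for b in boxes_of(p,"stop_1"): print(np.round(b["position"]),round(b["confidence"],2),np.round(at(p,b["position"],50)[:2]))
r=rect(p,370,680,60,520,64,1.7); print(r.shape)
cv2.imwrite("pics/w3.png",r)
```

```text
[490.21698566 223.73364669 305.07853082] [ 2.10557144e-01  3.08436170e-01  1.35629169e+00  1.46371077e-04
  1.47340030e+00 -1.36771807e+00] 0.6020682830923036 [ 0.06121572  0.64632223 -0.04833051]
[-179.57237328    0.19273769  179.95178722]
[184. 229.] 0.95 [592. 125.]
[256. 230.] 0.8 [592. 228.]
[179. 168.] 0.78 [502. 124.]
[241. 180.] 0.71 [518. 206.]
[241. 112.] 0.66 [429. 207.]
(527, 782, 3)
```

View pics/w3.png

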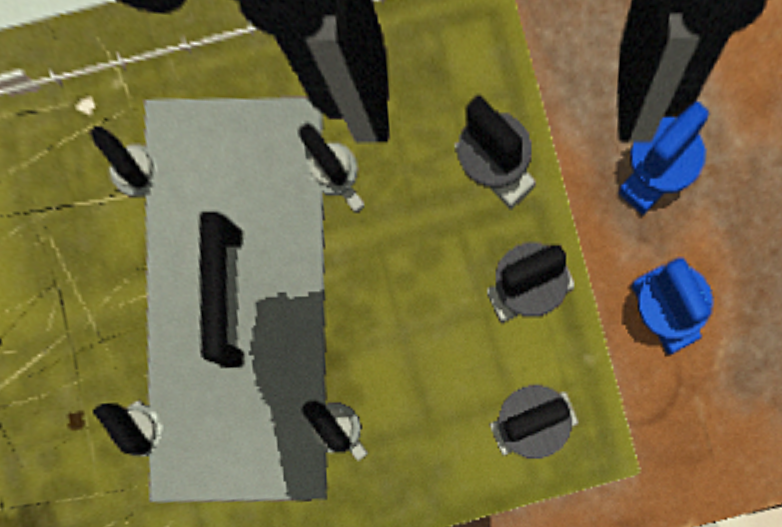

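The cover stands level on the mat. The three black stops show at (495,147), (533,280), (535,421), and the blue look-alikes at (668,155), (675,300) are left alone. I'll fit the grips by silhouette.

```bash
cat >> h.py <<'E'
from scipy.optimize import minimize
def fitgrip(p,x,y,z0=2,th0=None,zs=(31,62),thr=55,L=40,Wd=14):
    im=p["pixels"].max(2); c=px(p,(x,y,z0+50)); h,w=im.shape
    u0,u1=int(max(c[0]-45,0)),int(min(c[0]+45,w)); v0,v1=int(max(c[1]-45,0)),int(min(c[1]+45,h))
    S=4; big=cv2.resize(im[v0:v1,u0:u1],None,fx=S,fy=S,interpolation=cv2.INTER_CUBIC); m=(big<thr).astype(np.uint8)
    n,l,st,ce=cv2.connectedComponentsWithStats(m); cc=((c-[u0,v0])+.5)*S
    i=1+np.argmin([np.hypot(*(q-cc))-3*st[j+1,4]**.5 for j,q in enumerate(ce[1:])]); m=(l==i).astype(np.uint8)
    def sil(a):
        ct,s=np.cos(a[2]),np.sin(a[2])
        P=[px(p,(a[0]+ct*i*L/2-s*j*Wd/2,a[1]+s*i*L/2+ct*j*Wd/2,z0+z)) for i in(-1,1) for j in(-1,1) for z in zs]
        H=cv2.convexHull((((np.array(P)-[u0,v0])+.5)*S).astype(np.float32)); o=np.zeros_like(m)
        cv2.fillConvexPoly(o,np.round(H*16).astype(np.int32),1,shift=4); return o
    def f(a): o=sil(a); return 1-(o&m).sum()/(o|m).sum()
    best=None
    for t in (np.arange(0,np.pi,np.pi/6) if th0 is None else [th0]):
        r=minimize(f,[x,y,t],method="Nelder-Mead",options=dict(initial_simplex=[[x,y,t],[x+8,y,t],[x,y+8,t],[x,y,t+.3]],xatol=.05,fatol=1e-4))
        if best is None or r.fun<best.fun: best=r
    return best.x[0],best.x[1],(np.degrees(best.x[2])+90)%180-90,1-best.fun
E
python3 - <<'E'
from h import *
p=cam("wrist")
for c,r in[(495,147),(533,280),(535,421)]:
    X=at(p,px(p,(680-r/1.7,520-c/1.7,64)),33); print(X.round(1),np.round(fitgrip(p,X[0],X[1]),2))
s=sense();print(s["time_s"])
E
```

```text
[609.1 229.3  33. ] [607.1  231.64  45.43   0.86]
[524.2 205.   33. ] [523.44 207.76 -61.81   0.85]
[434.2 203.8  33. ] [433.14 205.67 -67.54   0.92]
26.9
```

Request:
{"name": "drive_tool", "arguments": {
  "commands": "-0.057 -0.018 -0.125 0 0 -0.151 60;-0.057 -0.018 -0.125 0 0 -0.151 60;-0.057 -0.018 -0.125 0 0 -0.151 60;-0.057 -0.018 -0.125 0 0 -0.151 60;-0.057 -0.018 -0.125 0 0 -0.151 60;-0.057 -0.018 -0.125 0 0 -0.151 60;-0.057 -0.018 -0.125 0 0 -0.151 60;-0.057 -0.018 -0.125 0 0 -0.151 60;-0.057 -0.018 -0.125 0 0 -0.151 60;-0.057 -0.018 -0.125 0 0 -0.151 60;0 0 0 0 0 0 50;0 0 0 0 0 0 50"
}}

```text
time_s: 27.9
eef_pos: [432.6, 206.7, 177.8]
ee_rot: [-0.001, 0.553, 0.833, -0.001]
force: [-0.2, 0.6, 0.6]
grip_width: 0.502
grip_force: 0.0
```

```bash
cat >> h.py <<'E'
def st():
    s=sense(); print("pos",np.round(s["eef_pos"],1),"yaw_y",round(np.degrees(rot(s["ee_rot"]).as_euler("ZYX")[0])-90,1),"q",np.round(s["joints"],2),"w",round(s["grip_width"],3),"F",np.round(s["force"],1),"t",s["time_s"])
E
python3 - <<'E'
from h import *
st(); p=cam("wrist"); print(np.round(fitgrip(p,433.1,205.7),2)); print(np.round(fitgrip(p,523.4,207.7),2))
E
```

```text
pos [432.6 206.7 177.8] yaw_y 22.8 q [ 0.2   0.29  1.73  0.    1.13 -0.2 ] w 0.502 F [-0.2  0.6  0.6] t 27.9
[432.57 207.54 -67.47   0.61]
[522.38 209.18 -59.99   0.81]
```

Request:
{"name": "drive_tool", "arguments": {
  "commands": "0 0 -0.3 0 0 0 45;0 0 -0.3 0 0 0 40;0 0 -0.3 0 0 0 40;0 0 -0.2 0 0 0 40;0 0 -0.13 0 0 0 40;0 0 0 0 0 0 40;0 0 0 0 0 0 0;0 0 0 0 0 0 0;0 0 0 0 0 0 0;0 0 0 0 0 0 0;0 0 0 0 0 0 0",
  "force": 50
}}

```text
time_s: 28.87
eef_pos: [433.8, 206.5, 56.4]
ee_rot: [0.001, 0.555, 0.832, 0.001]
force: [0.1, 0.9, 7.2]
grip_width: 0.151
grip_force: 53.0
```

```bash
python3 -c "
from h import *
st()"
```

```text
pos [433.8 206.5  56.4] yaw_y 22.6 q [ 0.2   0.47  1.84  0.    0.83 -0.19] w 0.151 F [0.1 0.9 7.2] t 28.8667
```

Request:
{"name": "drive_tool", "arguments": {
  "commands": "0 0 0.2 0 0 0 0;0 0 0.3 0 0 0 0;0 0 0.4 0 0 0 0;0.097 -0.2525 0.06 0 0 0.121 0;0.097 -0.2525 0.06 0 0 0.121 0;0.097 -0.2525 0.06 0 0 0.121 0;0.097 -0.2525 0.06 0 0 0.121 0;0.097 -0.2525 0.06 0 0 0.121 0;0.097 -0.2525 0.06 0 0 0.121 0;0.097 -0.2525 0.06 0 0 0.121 0;0.097 -0.2525 0.06 0 0 0.121 0;0.097 -0.2525 0.06 0 0 0.121 0;0.097 -0.2525 0.06 0 0 0.121 0;0.097 -0.2525 0.06 0 0 0.121 0;0.097 -0.2525 0.06 0 0 0.121 0;0.097 -0.2525 0.06 0 0 0.121 0;0.097 -0.2525 0.06 0 0 0.121 0;0 0 0 0 0 0 0;0 0 0 0 0 0 0"
}}

```text
time_s: 30.45
eef_pos: [568.6, -148.2, 229.0]
ee_rot: [-0.0, -0.076, 0.997, 0.0]
force: [-0.4, 0.4, -2.4]
grip_width: 0.15
grip_force: 51.7
```

Run:
```python
from h import *
st(); p=cam("wrist")
r=rect(p,480,660,-310,20,60,2.3); print(r.shape)
cv2.imwrite("pics/w4.png",r)
```

```text
pos [ 568.6 -148.2  229. ] yaw_y -261.3 q [-0.45  0.47  1.33  0.    1.35 -2.18] w 0.15 F [-0.4  0.4 -2.4] t 30.45
(414, 759, 3)
```

View pics/w4.png

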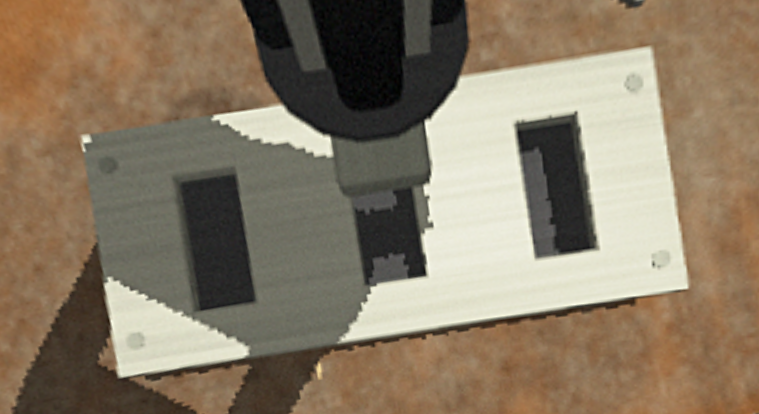

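Slots show at (217,240) for slot 3 and (556,185) for slot 1; slot 2 is partly hidden behind the held stop. The plate corners are (82,136), (651,46), (688,289), (119,377).

Run:
```python
from h import *
p=cam("wrist")
def W(L): return np.array([at(p,px(p,(660-r/2.3,20-c/2.3,60)),50)[:2] for c,r in L])
for n,L in(("plate",[(82,136),(651,46),(688,289),(119,377)]),("s3",[(178,178),(236,170),(254,302),(197,310)]),("s1",[(516,122),(577,112),(597,249),(536,257)])):
    w=W(L); e=(w[0]+w[3]-w[1]-w[2])/2; f=(w[0]+w[1]-w[2]-w[3])/2
    print(n,w.mean(0).round(1),np.hypot(*e).round(1),np.hypot(*f).round(1),np.degrees([np.arctan2(-e[0],e[1]),np.arctan2(f[1],f[0])]).round(2))
# held grip pose
s=sense(); print(s["eef_pos"])
```

```text
plate [ 570.5 -147. ] 258.9 110.1 [8.89 8.69]
s3 [557.9 -71.1] 26.1 59.9 [7.92 7.98]
s1 [ 582.6 -224.1] 27.7 61.8 [8.39 8.37]
[ 568.37116281 -146.6214984   228.9591167 ]
```

Request:
{"name": "drive_tool", "arguments": {
  "commands": "0.035 -0.194 -0.2 0 0 0 0;0.035 -0.194 -0.2 0 0 0 0;0.035 -0.194 -0.2 0 0 0 0;0.034 -0.194 -0.2 0 0 0 0;0 0 -0.2 0 0 0 0;0 0 -0.15 0 0 0 0;0 0 0 0 0 0 0;0 0 0 0 0 0 0;0 0 0 0 0 0 0"
}}

```text
time_s: 31.3
eef_pos: [583.2, -224.3, 115.7]
ee_rot: [0.001, -0.077, 0.997, -0.0]
force: [0.4, -0.5, -1.5]
grip_width: 0.153
grip_force: 51.7
```

Run:
```python
from h import *
st()
p=cam("wrist");r=rect(p,520,640,-290,-160,50,4)
cv2.imwrite("pics/w5.png",r)
```

```text
pos [ 583.2 -224.3  115.7] yaw_y -261.2 q [-0.55  0.65  1.34  0.    1.15 -2.28] w 0.153 F [ 0.4 -0.5 -1.5] t 31.3
```

View pics/w5.png

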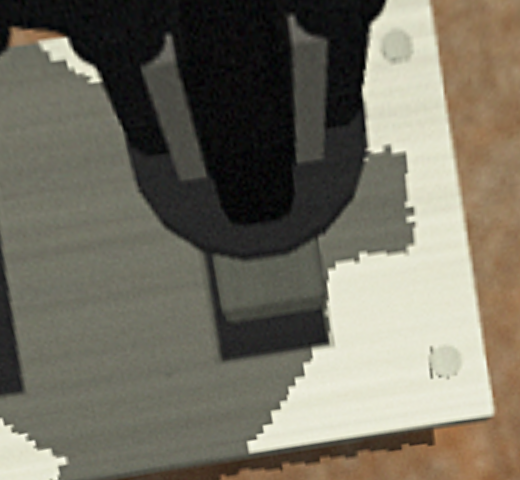

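The foot sits over slot 1: its edges (215–327) lie within the slot (213–330). I'll insert it.

Request:
{"name": "drive_tool", "arguments": {
  "commands": "-0.005 0 -0.1 0 0 0 0;0 0 -0.08 0 0 0 0;0 0 -0.05 0 0 0 0;0 0 0 0 0 0 0"
}}

```text
time_s: 31.68
eef_pos: [581.5, -224.4, 89.7]
ee_rot: [-0.001, -0.077, 0.997, 0.001]
force: [0.5, 0.2, -2.9]
grip_width: 0.151
grip_force: 52.5
```

Request:
{"name": "drive_tool", "arguments": {
  "commands": "0 0 -0.06 0 0 0 0;0 0 -0.05 0 0 0 0;0 0 0 0 0 0 0;0 0 0 0 0 0 0"
}}

```text
time_s: 32.02
eef_pos: [582.0, -224.8, 79.9]
ee_rot: [-0.0, -0.077, 0.997, 0.0]
force: [-0.3, 0.1, -1.9]
grip_width: 0.146
grip_force: 52.5
```

Request:
{"name": "drive_tool", "arguments": {
  "commands": "0 0 -0.02 0 0 0 0;0 0 -0.01 0 0 0 0;0 0 0 0 0 0 0"
}}

```text
time_s: 32.27
eef_pos: [582.5, -225.1, 78.4]
ee_rot: [0.001, -0.077, 0.997, -0.0]
force: [-2.0, 0.7, 5.2]
grip_width: 0.158
grip_force: 53.5
```

Request:
{"name": "drive_tool", "arguments": {
  "commands": "0 0 0 0 0 -0.154 0;0 0 0 0 0 -0.154 0;0 0 0 0 0 -0.154 0;0 0 0 0 0 -0.154 0;0 0 0 0 0 -0.154 0;0 0 0 0 0 -0.154 0;0 0 0 0 0 -0.154 0;0 0 0 0 0 -0.154 0;0 0 0 0 0 -0.154 0;0 0 0 0 0 -0.154 0;0 0 0 0 0 -0.154 0;0 0 0 0 0 -0.154 0;0 0 0 0 0 -0.152 0;0 0 0 0 0 0 0;0 0 0 0 0 0 0"
}}

```text
time_s: 33.52
eef_pos: [583.2, -224.2, 78.4]
ee_rot: [0.001, 0.651, 0.759, 0.001]
force: [2.2, 4.2, 3.4]
grip_width: 0.148
grip_force: 53.4
```

Request:
{"name": "drive_tool", "arguments": {
  "commands": "0 0 0 0 0 0 40;0 0 0 0 0 0 40;0 0 0.2 0 0 0 40;0 0 0.3 0 0 0 40;-0.2 0.3 0.25 0 0 0 40;-0.2 0.3 0.25 0 0 0 40;-0.2 0.3 0.25 0 0 0 40;0 0 0.25 0 0 0 40;0 0 0 0 0 0 40;0 0 0 0 0 0 40"
}}

```text
time_s: 34.35
eef_pos: [525.6, -139.6, 224.9]
ee_rot: [0.002, 0.651, 0.759, 0.0]
force: [0.1, -0.2, -0.3]
grip_width: 0.399
grip_force: 0.0
```

Run:
```python
from h import *
st()
p=cam("wrist");print(np.round(fitgrip(p,582,-224.5,z0=24),2))
q=cam("side")
for b in boxes_of(q,"stop_1"): print(np.round(b["position"]),round(b["confidence"],2),np.round(at(q,b["position"],35)[:2]))
for x,y in((607,231.6),(523,208)): print(np.round(fitgrip(q,x,y,thr=60),2))
```

```text
pos [ 525.6 -139.6  224.9] yaw_y 8.8 q [-0.48  0.37  1.48 -0.    1.29 -0.63] w 0.399 F [ 0.1 -0.2 -0.3] t 34.35
[ 6.0900e+02 -2.5588e+02  4.6180e+01  3.7000e-01]
[275. 185.] 0.72 [607. 127.]
[281. 210.] 0.67 [513. 212.]
[343. 141.] 0.57 [ 585. -239.]
[253. 201.] 0.56 [608. 233.]
[299. 201.] 0.51 [502. 141.]
[6.0891e+02 2.3032e+02 4.0780e+01 6.0000e-01]
[ 5.2365e+02  2.1076e+02 -5.6360e+01  5.1000e-01]
```

Request:
{"name": "drive_tool", "arguments": {
  "commands": "-0.003 0.348 -0.045 0 0 0.045 50;-0.003 0.348 -0.045 0 0 0.045 50;-0.003 0.348 -0.045 0 0 0.045 50;-0.003 0.348 -0.045 0 0 0.045 50;-0.003 0.348 -0.045 0 0 0.045 50;-0.003 0.348 -0.045 0 0 0.045 50;-0.003 0.348 -0.045 0 0 0.045 50;-0.003 0.348 -0.045 0 0 0.045 50;-0.003 0.348 -0.045 0 0 0.045 50;-0.003 0.348 -0.045 0 0 0.045 50;0 0 0 0 0 0 50;0 0 0 0 0 0 50"
}}

```text
time_s: 35.5
eef_pos: [521.7, 209.6, 176.9]
ee_rot: [-0.001, 0.506, 0.862, -0.001]
force: [-0.9, -0.2, 0.1]
grip_width: 0.5
grip_force: 0.0
```

Run:
```python
from h import *
st()
p=cam("wrist");print(np.round(fitgrip(p,523,208.5),2)); print(np.round(fitgrip(p,523,208.5,thr=40),2));print(np.round(fitgrip(p,608,231),2))
```

```text
pos [521.7 209.6 176.9] yaw_y 29.2 q [ 0.17  0.46  1.48 -0.    1.2  -0.34] w 0.5 F [-0.9 -0.2  0.1] t 35.5
[524.45 209.64 -70.83   0.62]
[524.68 206.94 -63.94   0.84]
[607.   232.15  44.94   0.89]
```

Request:
{"name": "drive_tool", "arguments": {
  "commands": "0.015 -0.015 -0.3 0 0 -0.025 45;0 0 -0.3 0 0 0 40;0 0 -0.3 0 0 0 40;0 0 -0.2 0 0 0 40;0 0 -0.115 0 0 0 40;0 0 0 0 0 0 40;0 0 0 0 0 0 0;0 0 0 0 0 0 0;0 0 0 0 0 0 0;0 0 0 0 0 0 0;0 0 0 0 0 0 0"
}}

```text
time_s: 36.47
eef_pos: [524.5, 207.1, 58.4]
ee_rot: [0.001, 0.516, 0.857, 0.001]
force: [0.1, -1.6, 6.0]
grip_width: 0.153
grip_force: 53.4
```

```bash
python3 -c "
from h import *
st()"
```

```text
pos [524.5 207.1  58.4] yaw_y 27.9 q [ 0.17  0.61  1.59 -0.    0.94 -0.32] w 0.153 F [ 0.1 -1.6  6. ] t 36.4667
```

Request:
{"name": "drive_tool", "arguments": {
  "commands": "0 0 0.2 0 0 0 0;0 0 0.3 0 0 0 0;0 0 0.4 0 0 0 0;0.033 -0.253 0.02 0 0 0.1124 0;0.033 -0.253 0.02 0 0 0.1124 0;0.033 -0.253 0.02 0 0 0.1124 0;0.033 -0.253 0.02 0 0 0.1124 0;0.033 -0.253 0.02 0 0 0.1124 0;0.033 -0.253 0.02 0 0 0.1124 0;0.033 -0.253 0.02 0 0 0.1124 0;0.033 -0.253 0.02 0 0 0.1124 0;0.033 -0.253 0.02 0 0 0.1124 0;0.033 -0.253 0.02 0 0 0.1124 0;0.033 -0.253 0.02 0 0 0.1124 0;0.033 -0.253 0.02 0 0 0.1124 0;0.033 -0.253 0.02 0 0 0.1124 0;0.033 -0.253 0.02 0 0 0.1124 0;0 0 0 0 0 0 0;0 0 0 0 0 0 0"
}}

```text
time_s: 38.05
eef_pos: [569.7, -147.7, 174.8]
ee_rot: [-0.0, -0.075, 0.997, 0.0]
force: [-0.3, -0.1, -2.6]
grip_width: 0.151
grip_force: 52.1
```

Request:
{"name": "drive_tool", "arguments": {
  "commands": "0 0 -0.2 0 0 0 0;0 0 -0.2 0 0 0 0;0 0 -0.1 0 0 0 0;0 0 -0.07 0 0 0 0;0 0 0 0 0 0 0;0 0 0 0 0 0 0"
}}

```text
time_s: 38.55
eef_pos: [570.1, -146.7, 118.6]
ee_rot: [0.0, -0.076, 0.997, -0.0]
force: [0.0, 0.2, -2.6]
grip_width: 0.149
grip_force: 52.1
```

Run:
```python
from h import *
st()
p=cam("wrist");r=rect(p,500,640,-290,-90,50,3.8)
cv2.imwrite("pics/w6.png",r)
```

```text
pos [ 570.1 -146.7  118.6] yaw_y -261.3 q [-0.45  0.58  1.46  0.    1.11 -2.17] w 0.149 F [ 0.   0.2 -2.6] t 38.55
```

View pics/w6.png

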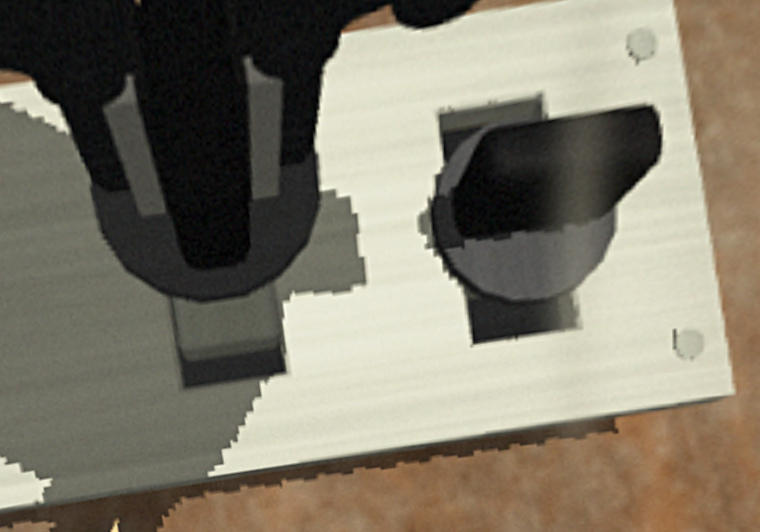

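Slot 1's stop is seated crosswise at (525,220), and the held foot (182–283) is over slot 2 (184–287).

Request:
{"name": "drive_tool", "arguments": {
  "commands": "0 0 -0.12 0 0 0 0;0 0 -0.1 0 0 0 0;0 0 -0.05 0 0 0 0;0 0 -0.06 0 0 0 0;0 0 -0.03 0 0 0 0;0 0 0 0 0 0 0;0 0 0 0 0 0 0"
}}

```text
time_s: 39.18
eef_pos: [570.0, -147.1, 82.2]
ee_rot: [0.0, -0.076, 0.997, -0.0]
force: [0.5, -0.1, -2.4]
grip_width: 0.152
grip_force: 52.2
```

Request:
{"name": "drive_tool", "arguments": {
  "commands": "0 0 -0.02 0 0 0 0;0 0 -0.01 0 0 0 0;0 0 0 0 0 0 0;0 0 0 0 0 -0.154 0;0 0 0 0 0 -0.154 0;0 0 0 0 0 -0.154 0;0 0 0 0 0 -0.154 0;0 0 0 0 0 -0.154 0;0 0 0 0 0 -0.154 0;0 0 0 0 0 -0.154 0;0 0 0 0 0 -0.154 0;0 0 0 0 0 -0.154 0;0 0 0 0 0 -0.154 0;0 0 0 0 0 -0.154 0;0 0 0 0 0 -0.154 0;0 0 0 0 0 -0.152 0;0 0 0 0 0 0 0;0 0 0 0 0 0 0"
}}

```text
time_s: 40.68
eef_pos: [570.8, -147.6, 80.6]
ee_rot: [0.002, 0.652, 0.759, 0.0]
force: [0.2, -0.8, 3.9]
grip_width: 0.15
grip_force: 53.2
```

Request:
{"name": "drive_tool", "arguments": {
  "commands": "0 0 0 0 0 0 40;0 0 0 0 0 0 40;0 0 0.2 0 0 0 40;0 0 0.3 0 0 0 40;0 0 0.3 0 0 0 40;0 0 0.3 0 0 0 40;0 0 0 0 0 0 40"
}}

```text
time_s: 41.27
eef_pos: [571.8, -147.8, 195.2]
ee_rot: [0.005, 0.651, 0.759, 0.001]
force: [0.3, 0.8, 0.3]
grip_width: 0.4
grip_force: 0.0
```

Run:
```python
from h import *
st()
q=cam("side")
for b in boxes_of(q,"stop_1"): print(np.round(b["position"]),round(b["confidence"],2),np.round(at(q,b["position"],35)[:2]))
print(np.round(fitgrip(q,607,231.6,thr=60),2))
```

```text
pos [ 571.8 -147.8  195.2] yaw_y 8.7 q [-0.45  0.49  1.38  0.    1.26 -0.6 ] w 0.4 F [0.3 0.8 0.3] t 41.2667
[302. 200.] 0.82 [496. 131.]
[277. 187.] 0.75 [595. 131.]
[343. 139.] 0.66 [ 596. -251.]
[334. 149.] 0.62 [ 582. -177.]
[253. 203.] 0.52 [599. 241.]
[6.0936e+02 2.3206e+02 4.1200e+01 5.9000e-01]
```

Request:
{"name": "drive_tool", "arguments": {
  "commands": "0.032 0.345 -0.014 0 0 -0.1085 50;0.032 0.345 -0.014 0 0 -0.1085 50;0.032 0.345 -0.014 0 0 -0.1085 50;0.032 0.345 -0.014 0 0 -0.1085 50;0.032 0.345 -0.014 0 0 -0.1085 50;0.032 0.345 -0.014 0 0 -0.1085 50;0.032 0.345 -0.014 0 0 -0.1085 50;0.032 0.345 -0.014 0 0 -0.1085 50;0.032 0.345 -0.014 0 0 -0.1085 50;0.032 0.345 -0.014 0 0 -0.1085 50;0.032 0.345 -0.014 0 0 -0.1085 50;0 0 0 0 0 0 50;0 0 0 0 0 0 50"
}}

```text
time_s: 42.45
eef_pos: [604.2, 233.9, 171.4]
ee_rot: [-0.0, 0.923, 0.384, -0.002]
force: [-0.0, -0.0, -0.8]
grip_width: 0.497
grip_force: 0.0
```

Run:
```python
from h import *
st()
p=cam("wrist")
for t in(55,40,30): print(np.round(fitgrip(p,607.3,232,thr=t),2))
r=rect(p,530,680,140,320,35,3.3); cv2.imwrite("pics/w7.png",r)
```

```text
pos [604.2 233.9 171.4] yaw_y -44.8 q [ 0.19  0.65  1.19 -0.    1.31  0.97] w 0.497 F [-0.  -0.  -0.8] t 42.45
[ 6.1575e+02  2.4004e+02 -1.3880e+01  6.0000e-01]
[610.51 232.32  43.     0.81]
[608.44 230.23  43.67   0.83]
```

Request:
{"name": "drive_tool", "arguments": {
  "commands": "0.035 -0.022 -0.3 0 0 -0.016 45;0 0 -0.3 0 0 0 40;0 0 -0.3 0 0 0 40;0 0 -0.15 0 0 0 40;0 0 -0.1 0 0 0 40;0 0 0 0 0 0 40;0 0 0 0 0 0 0;0 0 0 0 0 0 0;0 0 0 0 0 0 0;0 0 0 0 0 0 0;0 0 0 0 0 0 0"
}}

```text
time_s: 43.42
eef_pos: [609.3, 230.1, 60.0]
ee_rot: [0.0, 0.926, 0.377, 0.001]
force: [-0.6, -2.4, 6.6]
grip_width: 0.152
grip_force: 53.9
```

```bash
python3 -c "
from h import *
st()"
```

```text
pos [609.3 230.1  60. ] yaw_y -45.7 q [ 0.18  0.77  1.28 -0.    1.09  0.98] w 0.152 F [-0.6 -2.4  6.6] t 43.4167
```

Request:
{"name": "drive_tool", "arguments": {
  "commands": "0 0 0.2 0 0 0 0;0 0 0.3 0 0 0 0;0 0 0.4 0 0 0 0;-0.042 -0.25 0 0 0 -0.066 0;-0.042 -0.25 0 0 0 -0.066 0;-0.042 -0.25 0 0 0 -0.066 0;-0.042 -0.25 0 0 0 -0.066 0;-0.042 -0.25 0 0 0 -0.066 0;-0.042 -0.25 0 0 0 -0.066 0;-0.042 -0.25 0 0 0 -0.066 0;-0.042 -0.25 0 0 0 -0.066 0;-0.042 -0.25 0 0 0 -0.066 0;-0.042 -0.25 0 0 0 -0.066 0;-0.042 -0.25 0 0 0 -0.066 0;-0.042 -0.25 0 0 0 -0.066 0;0 0 -0.2 0 0 0 0;0 0 -0.1 0 0 0 0;0 0 0 0 0 0 0;0 0 0 0 0 0 0"
}}

```text
time_s: 45.0
eef_pos: [558.0, -69.0, 118.3]
ee_rot: [-0.0, 0.997, 0.076, -0.001]
force: [-0.2, 0.1, -1.2]
grip_width: 0.152
grip_force: 52.7
```

Run:
```python
from h import *
st()
p=cam("wrist");r=rect(p,480,650,-290,-10,50,2.7)
cv2.imwrite("pics/w8.png",r)
```

```text
pos [558.  -69.  118.3] yaw_y -81.3 q [-0.33  0.53  1.54  0.    1.07  1.09] w 0.152 F [-0.2  0.1 -1.2] t 45.0
```

View pics/w8.png

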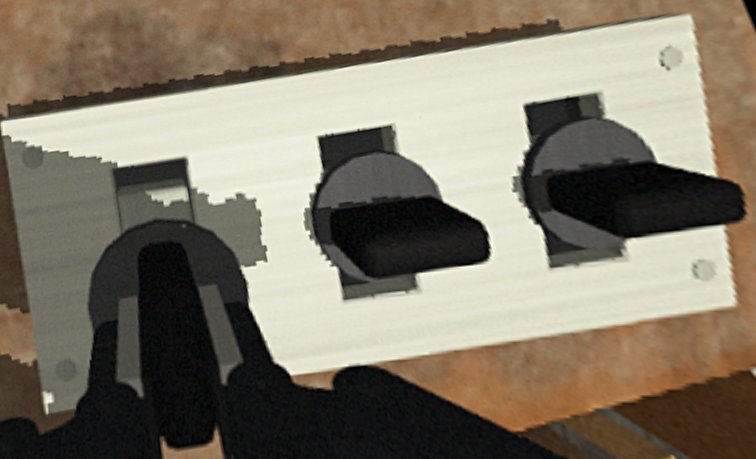

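Both seated stops lie crosswise at (378,218) and (595,190). The held foot (118–190) is over slot 3 (114–190).

Request:
{"name": "drive_tool", "arguments": {
  "commands": "0.005 -0.007 -0.1 0 0 0 0;0 0 -0.1 0 0 0 0;0 0 -0.05 0 0 0 0;0 0 0 0 0 0 0"
}}

```text
time_s: 45.38
eef_pos: [557.9, -70.0, 91.9]
ee_rot: [-0.001, 0.997, 0.076, -0.001]
force: [-0.4, 1.4, -1.9]
grip_width: 0.15
grip_force: 52.8
```

Request:
{"name": "drive_tool", "arguments": {
  "commands": "0 0 -0.06 0 0 0 0;0 0 -0.03 0 0 0 0;0 0 0 0 0 0 0;0 0 0 0 0 0 0"
}}

```text
time_s: 45.72
eef_pos: [558.7, -70.5, 84.6]
ee_rot: [-0.0, 0.997, 0.076, -0.0]
force: [0.4, -0.6, -0.7]
grip_width: 0.15
grip_force: 52.8
```

Request:
{"name": "drive_tool", "arguments": {
  "commands": "0 0 -0.02 0 0 0 0;0 0 -0.01 0 0 0 0;0 0 0 0 0 0 0;0 0 0 0 0 0.154 0;0 0 0 0 0 0.154 0;0 0 0 0 0 0.154 0;0 0 0 0 0 0.154 0;0 0 0 0 0 0.154 0;0 0 0 0 0 0.154 0;0 0 0 0 0 0.154 0;0 0 0 0 0 0.154 0;0 0 0 0 0 0.154 0;0 0 0 0 0 0.154 0;0 0 0 0 0 0.154 0;0 0 0 0 0 0.154 0;0 0 0 0 0 0.152 0;0 0 0 0 0 0 0;0 0 0 0 0 0 0"
}}

```text
time_s: 47.22
eef_pos: [559.1, -70.6, 82.2]
ee_rot: [0.001, 0.653, 0.757, 0.0]
force: [0.7, -0.5, 2.8]
grip_width: 0.149
grip_force: 53.5
```

Request:
{"name": "drive_tool", "arguments": {
  "commands": "0 0 0 0 0 0 40;0 0 0 0 0 0 40;0 0 0.2 0 0 0 40;0 0 0.3 0 0 0 40;0 0 0.3 0 0 0 40;-0.1 0 0.3 0 0 0 40;-0.2 0 0.3 0 0 0 40;-0.2 0 0.3 0 0 0 40;0 0 0 0 0 0 40;0 0 0 0 0 0 40;0 0 0 0 0 0 40"
}}

```text
time_s: 48.13
eef_pos: [508.5, -70.4, 250.9]
ee_rot: [-0.0, 0.652, 0.758, -0.0]
force: [-0.6, -0.5, -0.2]
grip_width: 0.396
grip_force: 0.0
```

Run:
```python
from h import *
st()
p=cam("wrist");r=rect(p,480,680,-300,20,50,1.6)
q=cam("side"); c=cv2.resize(q["pixels"][60:330,80:440],(512,384))
o=np.zeros((r.shape[0]+c.shape[0]-110,512,3),np.uint8)
o=np.vstack([r[:200],cv2.resize(c,(r.shape[1],384))]); print(o.shape)
cv2.imwrite("pics/w9.png",o)
```

```text
pos [508.5 -70.4 250.9] yaw_y 8.6 q [-0.37  0.29  1.53  0.    1.33 -0.52] w 0.396 F [-0.6 -0.5 -0.2] t 48.1333
(584, 512, 3)
```

View pics/w9.png

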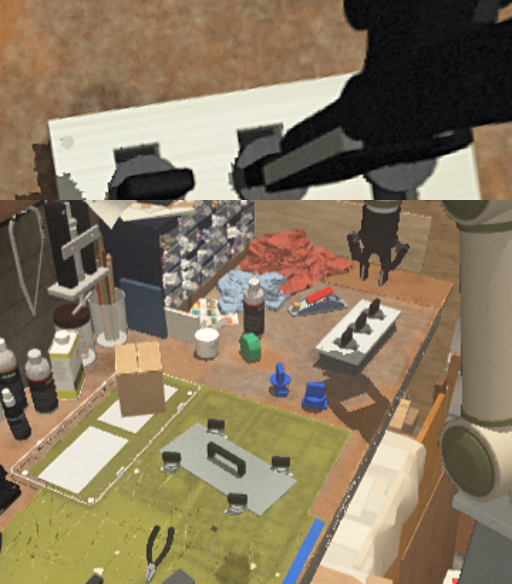

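All three stops are seated crosswise at (345,338), (360,322), (375,307), the cover stands on the mat at (230,465), and the blue look-alikes are untouched.

```bash
python3 -c "
from rig import finish_job
print(finish_job())"
```

```text
the job is handed in; nothing more can be done
None
```

The job is handed in at about 48 s: all four screws were turned to about 126° (their stop), the cover stands level on the mat, and all three stops are seated in their own slots and turned a quarter turn. No verdict came back; screw 4's final angle was hidden in the check picture, and I didn't look under the plate.

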